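# Nest the angle offcuts

## Task

The metal offcuts on the bench are going back to stock. Pick up the long, broad-legged angle offcut and nest it over the short one of the same section that lies on the black mat: ridge over ridge, legs lying flat on legs, sticking out about equally at both ends. Lower it gently, leave the short angle where it lies on the mat, and leave the slim angle and the U-channel offcut alone.

Things in the scene. Friction and masses are not known exactly. Their poses are not given: they have to be found in the camera images.
- angle_long: Bare grey metal 90-degree angle offcut, 60 mm long, legs 45 mm wide and 4 mm thick, lying on the bench like a roof, ridge up: 60 x 64 x 35 mm (ridge 34.6 mm above origin), 100 g; two dark holes per leg. Origin: middle of its underside, below the ridge; x along the ridge, z up. Can be gripped from above across its length, on the two flat end faces near the ridge (60 mm apart).
- angle_short: Grey metal angle of the same section, only 40 mm long, 120 g, lying roof-like, ridge up, loose on a black rubber mat (140 x 120 x 3 mm, fixed) to the right: 40 x 64 x 35 mm. Origin: middle of its underside, on the mat's top (3 mm above the bench), below the ridge; x along the ridge, z up. The long angle seated on it has its origin 5.7 mm above this one and overhangs 10 mm at each end.
- angle_slim: Bystander: smaller grey metal angle offcut, 60 mm long, legs 25 mm wide and 3 mm thick, lying roof-like, 60 x 35 x 20 mm. Origin: middle of its underside; x along the ridge.
- channel: Bystander: grey metal U-channel offcut lying open side down, flat top, 60 mm long, 40 mm wide, 25 mm high, walls 3 mm. Origin: middle of its underside; x along its length. The long, slim and channel offcuts lie, in any order, in front of a fixed test rig 0.16 m high with a taller clear frame on it; its front face is about 0.12 m beyond them, so do not swing the arm low across it.

How it is judged:
By the outcome, as a careful person would: the job done as asked, in the order asked, and still so for the second after the job is handed in, with the robot touching nothing.
It also fails if it takes over 45 s, if anything falls off the work surface, if the arm or the gripper's body presses on something with over 40 N, if the wrist force passes 120 N, or if a joint passes its speed limit or range.

## Robot

A 6-joint arm with a two-finger parallel gripper is mounted at the origin on a cart in front of the work surface, level with it; the furniture and walls round the work are solid. World frame = base frame: x ahead of the robot, y to its left, z up, the work surface at z = 0. Lengths are in m, angles in degrees, forces in N, time in s.
With the tool pointing down it reaches from about 0.375 to 0.9 m from the base axis. Payload 3.1 kg.
Tool frame: the origin (TCP) lies at the very end of the fingers, on their centre line; the grasp point (between the pads) lies 19 mm behind it; z points along the fingers, y is the line along which they close (so a half turn about z gives the same grasp; the last joint's range is limited). The gripper opens to 87 mm and grips with 3 to 60 N. Pads are 19 mm wide; open, the fingers measure 117 mm over their backs; the gripper's body (75 mm by 190 mm) begins 51 mm behind the grasp point.
Start: joints at [63.283, 30.224, 82.088, -0, 67.689, -10.227], TCP at [0.177, 0.599, 0.187] pointing down, gripper open.
Joint ranges: [-176.69, 176.69], [-43.24, 126.21], [12.49, 139.97], [-82, 262], [0, 151.66], [-163.58, 163.58]. Speed limits (degrees/s): [159.86, 159.86, 180, 180, 180, 180].

## Interface

Orientations are given as a 3x3 rotation matrix whose columns are the frame's x, y, z axes.
In Python, from rig import bot gives the robot as it stands.
- The arm moves only by the tool move_arm, never from a script. Its argument "increments" is a list of rows, each an object with "xyz": the shift along the tool's x, y, z in mm, a list of three; "roll": the turn about the tool's z in rad; "grip": the opening in per cent of the stroke, from 0 (shut) to 100 (fully open). A call has 1 to 5 rows; each row shifts and turns the commanded pose from where the row before left it, along the tool's axes as they then stand; what a row does not reach is not made up. A row lasts 1/12 s, in which the tool goes at most 41.7 mm and 7.16 degrees, less where a joint would pass 70% of its speed; a pose out of reach is approached as far as the arm can. A call is refused whole if a number of a shift passes 41.7 or a number of a turn 0.125, either way. A call with a gripper value outside its range is refused whole. The fingers move at their own pace and stop on an object; the grip force is fixed at half the most. Time passes only in rows, so rows that do not move let the fingers close. It gives the time, the measured TCP pose, the force, the opening and the grip force at its end, in the units of the state.
- bot.read_state(): the state, without advancing time (a new reading comes with each control period).
- bot.capture(name): name is "scene" or "side" or "wrist"; returns (picture, depth): 400x640x3 uint8, red, green, blue; 400x640 float32, m along the optical axis (not along the pixel's ray), 0 where there is no reading.
- bot.camera_model(name): a dict with "intrinsics" (3x3 intrinsics, pixels), "rvec" (rotation vector, rad) and "tvec" (3), from world to camera coordinates, as OpenCV has them; the wrist camera has in their place "tool_from_camera" (4x4, takes a point from camera to tool coordinates, whose origin is the TCP and whose axes are the flange's). Camera axes: x right, y down, z forward; pixel columns grow to the right and rows downward; lengths in m; the calibration is good to about 2 mm. A picture is of the moment at which its call begins: read the wrist's pose just before it. camera_model takes no time and is no camera call.
- bot.hand_in(): hands the job in; it is judged then, once.
Trained networks look in the newest picture that a camera, given by its name, has taken for a name from the list of things; names that differ only in an ending like _2 or _b are one class to them, and where a whole thing is asked for, a point or a joint stands for the part that bears it (a point fixed in the world has none). Each returns a list of dicts, best first, with "conf" (0 to 1); they miss things now and then, are a little off and sometimes report something else, mostly with a low value. They report only what shows in the picture. A call takes as long as a camera call.
- bot.spot_in(label, camera): "at" ([x, y, z] in m, in the coordinates of the camera as it stood for that picture, good to about 4 mm: the middle of the surface that is visible of it).
- bot.trace(label, camera): "mask" (400x640 bool, what is visible of it).
The state is a dict: "time_s": time; "joint_positions": joint angles; "qvel": joint speeds; "tau": joint torques, N m; "position": TCP position; "tcp_rot": TCP orientation; "force": force on the tool from outside, world axes, zero at the start; "moment": the same for the moment, N m; "opening": opening from 0.0 (shut) to 1.0 (fully open); "grasp_force": force on a finger pad.
Only numpy, scipy, OpenCV 4.12 (cv2) and the standard library are available. Lean on these libraries where they do the work, as an engineer would, in place of code of your own. Each camera call takes 0.05 s, during which the arm holds its last target. There are 200 camera calls.

## Working session

There is one attempt and no reset: what is moved stays moved. The work goes in short steps, Python scripts to look and compute and a tool call to move; the robot and the scene stay as the last step left them, time stands still between calls to the robot, and variables do not carry over. Pictures are saved under pics/ and viewed, at most 10 in all, crops included, and the job is handed in when it is done.

Besides the shell and the picture viewer there is one more tool, called after "Call:" as name(argument=value, ...) on one line, values as JSON. move_arm: Moves the arm, as the interface text tells. Its arguments: {"type":"object","properties":{"increments":{"type":"array"}},"required":["increments"]}

```bash
mkdir -p pics
cat > h.py <<'E'
import numpy as np, cv2
from rig import bot
def cam(n,st=None):
    m=bot.camera_model(n); K=np.array(m["intrinsics"])
    if n=="wrist":
        T=np.eye(4);T[:3,:3]=st["tcp_rot"];T[:3,3]=st["position"]
        return K,T@np.array(m["tool_from_camera"])
    R=cv2.Rodrigues(np.array(m["rvec"],float))[0];t=np.array(m["tvec"]).ravel()
    T=np.eye(4);T[:3,:3]=R.T;T[:3,3]=-R.T@t
    return K,T
def cloud(K,T,d):
    v,u=np.mgrid[:d.shape[0],:d.shape[1]]
    P=np.stack([(u-K[0,2])/K[0,0]*d,(v-K[1,2])/K[1,1]*d,d],-1)
    return P@T[:3,:3].T+T[:3,3]
E
python3 - <<'E'
from h import *
st=bot.read_state();print({k:np.round(st[k],3).tolist() for k in st})
for n in["scene","side","wrist"]:
    st=bot.read_state();p,d=bot.capture(n);K,T=cam(n,st)
    print(n,K[0,0],T.round(3).tolist())
    np.savez(f"{n}0.npz",p=p,d=d,K=K,T=T);C=cloud(K,T,d)
    cv2.imwrite(f"pics/{n}0.png",p[...,::-1])
    for l in["angle_long","angle_short","angle_slim","channel"]:
        for r in bot.spot_in(l,n)[:3]:
            print(l,r["conf"],(T[:3,:3]@np.array(r["at"])+T[:3,3]).round(3))
a=[cv2.imread(f"pics/{n}0.png") for n in["scene","side","wrist"]]
w=np.vstack([np.hstack(a[:2]),np.hstack([a[2],a[2]*0])]);cv2.imwrite("pics/all.png",cv2.resize(w,(800,500),interpolation=cv2.INTER_AREA))
E
```

```text
{'time_s': 0.0, 'joint_positions': [63.282, 30.28, 82.157, -0.001, 67.691, -10.228], 'qvel': [0.035, -0.032, 0.032, 0.078, -0.066, 0.042], 'tau': [0.001, -44.002, -17.66, 0.063, 0.058, -0.0], 'position': [0.177, 0.599, 0.186], 'tcp_rot': [[-0.959, 0.284, -0.001], [0.284, 0.959, -0.002], [0.0, -0.002, -1.0]], 'force': [-0.699, 0.315, -0.368], 'moment': [0.006, -0.016, -0.005], 'grasp_force': 0.0, 'opening': 0.998}
scene 513.9768426559355 [[0.723, -0.432, 0.539, -0.137], [-0.691, -0.438, 0.575, -0.751], [-0.013, -0.788, -0.615, 0.76], [0.0, 0.0, 0.0, 1.0]]
angle_long 0.88 [0.403 0.19  0.016]
angle_short 0.76 [ 0.457 -0.381  0.022]
angle_short 0.33 [0.405 0.19  0.018]
angle_slim 0.65 [0.438 0.021 0.009]
channel 0.65 [ 0.433 -0.151  0.02 ]
side 364.40753899272124 [[-0.814, -0.285, 0.506, 0.061], [-0.58, 0.429, -0.692, 0.512], [-0.02, -0.857, -0.515, 0.482], [0.0, 0.0, 0.0, 1.0]]
angle_long 0.89 [0.406 0.214 0.017]
angle_short 0.71 [ 0.467 -0.374  0.017]
angle_slim 0.74 [0.438 0.036 0.011]
angle_slim 0.29 [0.408 0.216 0.012]
channel 0.67 [ 0.425 -0.135  0.02 ]
channel 0.5 [0.409 0.216 0.013]
wrist 284.3684363616216 [[0.284, 0.917, 0.28, 0.099], [0.959, -0.272, -0.082, 0.622], [0.001, 0.291, -0.957, 0.384], [0.0, 0.0, 0.0, 1.0]]
```

View pics/all.png

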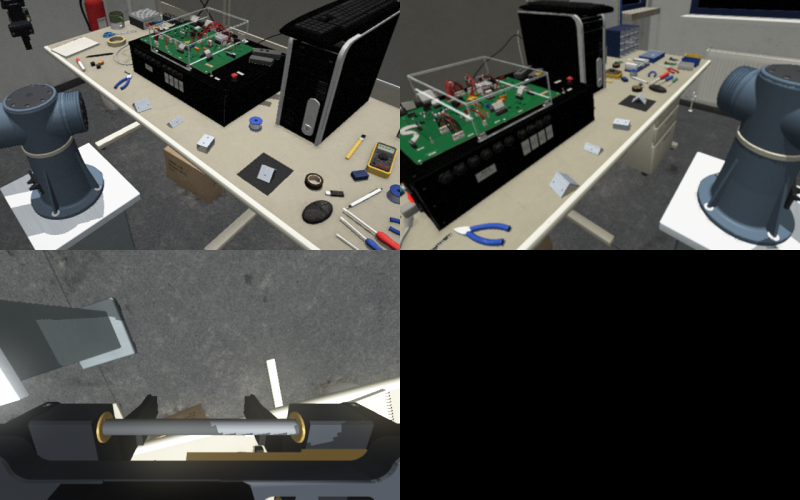

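The three workpieces sit in a row, with the long angle leftmost (side view around pixel 564,183). The short angle is on the black mat (scene around 265,173), and a PC tower stands beyond it. Next I'll fit poses from the depth data.

```bash
cat >> h.py <<'E'
from scipy.optimize import least_squares
def fit(P,L,base,W=63.64e-3,H=31.8e-3,ridge=.0346):
    """roof outer surface fit: returns x,y,yaw, median residual; uses points on sloped planes + end extents"""
    best=None
    for y0 in np.radians(np.arange(0,180,15)):
        def loc(q):
            c,s=np.cos(q[2]),np.sin(q[2]);d=P[:,:2]-q[:2]
            return d@[c,s],d@[-s,c]
        def res(q):
            a,b=loc(q)
            r=(P[:,2]-(base+ridge+q[3]-np.abs(b)))*.707
            e=np.maximum(np.abs(a)-L/2,0)
            return np.r_[r,e]
        m=P[:,:2].mean(0)
        s=least_squares(res,[m[0],m[1],y0,0],loss="soft_l1",f_scale=.002)
        if best is None or s.cost<best[0]: best=(s.cost,s,loc(s.x))
    c,s,(a,b)=best
    # recentre along ridge from extents
    lo,hi=np.percentile(a,[1,99]);n=len(P)
    return s.x,np.median(np.abs(s.fun[:n])),(lo,hi,b.min(),b.max()),n
E
python3 - <<'E'
from h import *
for n in["scene","side"]:
    st=bot.read_state();p,d=bot.capture(n);K,T=cam(n,st);C=cloud(K,T,d)
    for l,L,b in[("angle_long",.06,0),("angle_short",.04,.003)]:
        r=bot.trace(l,n)
        for k in r[:1]:
            m=cv2.erode(k["mask"].astype(np.uint8),np.ones((2,2)))>0
            P=C[m&(d>0)];
            med=np.median(P,0);P=P[(np.linalg.norm(P-med,axis=1)<.06)&(P[:,2]>b+.006)]
            q,e,x,N=fit(P,L,b)
            print(n,l,k["conf"],q[:2].round(4),np.degrees(q[2]).round(1),"dz",q[3].round(4),"res",e.round(4),np.round(x,3),N)
E
```

```text
scene angle_long 0.71 [0.409  0.1997] -11.3 dz -0.0061 res 0.0016 [-0.029  0.029 -0.03   0.026] 294
scene angle_short 0.57 [ 0.4752 -0.3838] 105.4 dz -0.0035 res 0.0011 [-0.016  0.019 -0.005  0.028] 368
side angle_long 0.95 [0.4095 0.2061] -12.4 dz -0.0012 res 0.0005 [-0.03   0.028 -0.028  0.029] 831
side angle_short 0.44 [ 0.4746 -0.3775] -74.7 dz -0.0023 res 0.0005 [-0.02   0.02  -0.026  0.024] 107
```

```bash
cat >> h.py <<'E'
def plan(x,y,z,yaw,N,st=None):
    """yaw of tool y axis, deg; prints per-row increments (straight line, constant turn)"""
    st=st or bot.read_state();R=np.array(st["tcp_rot"]);p=np.array(st["position"])
    y0=np.degrees(np.arctan2(R[1,1],R[0,1]));dw=(yaw-y0+180)%360-180
    s=(np.array([x,y,z])-p)*1e3/N
    print("yaw0",y0.round(2),"roll/row",round(-np.radians(dw)/N,4))
    for i in range(N):
        t=np.radians(y0+dw*i/N);Y=np.array([np.cos(t),np.sin(t),0]);X=np.array([-Y[1],Y[0],0])
        print(i,[round(float(s@X),1),round(float(s@Y),1),round(float(-s[2]),1)])
E
python3 - <<'E'
from h import *
plan(.397,.147,.187,-12,13)
d=np.load("scene0.npz");C=cloud(d["K"],d["T"],d["d"]).reshape(-1,3)
for ya in(.2,0,-.2,-.37):
    m=(abs(C[:,1]-ya)<.02)&(C[:,2]>.06)&(C[:,2]<.5)&(C[:,0]>.35)&(C[:,0]<1)
    print(ya,m.sum(),np.percentile(C[m,0],[2,10]) if m.sum() else 0)
E
```

```text
yaw0 73.51 roll/row 0.1148
0 [-26.1, -28.6, -0.0]
1 [-29.2, -25.4, -0.0]
2 [-31.9, -21.9, -0.0]
3 [-34.2, -18.1, -0.0]
4 [-36.0, -14.0, -0.0]
5 [-37.4, -9.8, -0.0]
6 [-38.3, -5.5, -0.0]
7 [-38.7, -1.1, -0.0]
8 [-38.5, 3.4, -0.0]
9 [-37.9, 7.8, -0.0]
10 [-36.7, 12.1, -0.0]
11 [-35.1, 16.2, -0.0]
12 [-33.0, 20.1, -0.0]
0.2 1394 [0.54030609 0.54741302]
0 1706 [0.54659744 0.54899493]
-0.2 0 0
-0.37 4653 [0.63914891 0.6651789 ]
```

Call:
move_arm(increments=[{"xyz": [-26, -28.5, 0], "roll": 0.115, "grip": 100}, {"xyz": [-29, -25.5, 0], "roll": 0.115, "grip": 100}, {"xyz": [-32, -22, 0], "roll": 0.115, "grip": 100}, {"xyz": [-34, -18, 0], "roll": 0.115, "grip": 100}, {"xyz": [-36, -14, 0], "roll": 0.115, "grip": 100}])

```text
time_s: 1.47
position: [0.2618, 0.424, 0.1869]
tcp_rot: [[-0.647, 0.763, 0.0], [0.763, 0.647, 0.0], [-0.0, 0.0, -1.0]]
force: [1.3, -0.1, 0.2]
opening: 1.003
grasp_force: 0.0
```

Call:
move_arm(increments=[{"xyz": [-37.5, -10, 0], "roll": 0.115, "grip": 100}, {"xyz": [-38, -5.5, 0], "roll": 0.115, "grip": 100}, {"xyz": [-38.5, -1, 0], "roll": 0.115, "grip": 100}, {"xyz": [-38.5, 3.5, 0], "roll": 0.115, "grip": 100}, {"xyz": [-38, 8, 0], "roll": 0.115, "grip": 100}])

```text
time_s: 1.88
position: [0.3464, 0.25, 0.1871]
tcp_rot: [[-0.127, 0.992, 0.001], [0.992, 0.127, 0.0], [0.0, 0.001, -1.0]]
force: [1.3, -0.0, 0.1]
opening: 0.995
grasp_force: 0.0
```

Call:
move_arm(increments=[{"xyz": [-37, 12, 0], "roll": 0.115, "grip": 100}, {"xyz": [-35, 16, 0], "roll": 0.115, "grip": 100}, {"xyz": [-33, 20, 0], "roll": 0.115, "grip": 100}, {"xyz": [0, 0, 0], "roll": 0, "grip": 100}, {"xyz": [0, 0, 0], "roll": 0, "grip": 100}])

```text
time_s: 2.3
position: [0.3972, 0.1453, 0.187]
tcp_rot: [[0.215, 0.977, 0.001], [0.977, -0.215, 0.0], [0.0, 0.001, -1.0]]
force: [-1.1, 1.5, -0.7]
opening: 1.001
grasp_force: 0.0
```

```bash
cat > w.py <<'E'
import sys
from h import *
l,L,b,out=sys.argv[1],float(sys.argv[2]),float(sys.argv[3]),sys.argv[4]
st=bot.read_state();p,d=bot.capture("wrist");K,T=cam("wrist",st);C=cloud(K,T,d)
print("tcp",st["position"],st["time_s"],np.round(st["force"],1))
v=p.copy()
for k in bot.trace(l,"wrist")[:2]:
    m=k["mask"]&(d>0);P=C[m];med=np.median(P,0)
    v[k["mask"]^(cv2.erode(k["mask"].astype(np.uint8),np.ones((3,3)))>0)]=[255,0,0]
    P=P[(np.linalg.norm(P-med,axis=1)<.05)&(P[:,2]>b+.006)]
    if len(P)<50: print("few",k["conf"],med);continue
    q,e,x,N=fit(P,L,b)
    yw=q[2]
    print(k["conf"],q[:2].round(4),"yaw",np.degrees(yw).round(1),"dz",q[3].round(4),"res",e.round(4),"ext",np.round(x,4),N)
    mid=(x[0]+x[1])/2;print("centre by extents",(q[:2]+mid*np.array([np.cos(yw),np.sin(yw)])).round(4))
cv2.imwrite(f"pics/{out}.png",v[...,::-1])
E
python3 w.py angle_long .06 0 w1
```

```text
tcp [0.39724775 0.14527304 0.18698934] 2.3 [-1.1  1.5 -0.7]
0.66 [0.4094 0.2058] yaw -12.3 dz -0.0003 res 0.0004 ext [-0.0291  0.0292 -0.0295  0.0295] 2159
centre by extents [0.4095 0.2058]
```

View pics/w1.png

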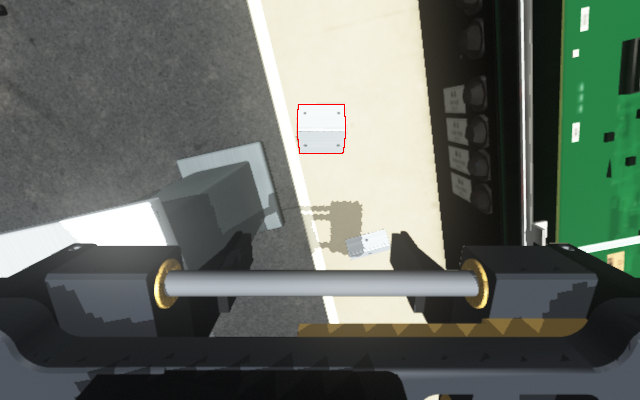

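The wrist view has the long angle at pixels (298–345, 104–153). The fit agrees with the side camera, so I'm going over it and down.

Call:
move_arm(increments=[{"xyz": [31, -0.5, 0], "roll": 0, "grip": 100}, {"xyz": [30.5, -0.5, 20], "roll": 0, "grip": 100}, {"xyz": [0, 0, 40], "roll": 0, "grip": 100}, {"xyz": [0, 0, 40], "roll": 0, "grip": 100}, {"xyz": [0, 0, 30], "roll": 0, "grip": 100}])

```text
time_s: 2.82
position: [0.4058, 0.2096, 0.0549]
tcp_rot: [[0.205, 0.979, -0.001], [0.979, -0.205, -0.0], [-0.0, -0.001, -1.0]]
force: [0.5, 0.4, -0.1]
opening: 0.999
grasp_force: 0.0
```

Call:
move_arm(increments=[{"xyz": [0, 0, 20], "roll": 0, "grip": 100}, {"xyz": [0, 0, 15], "roll": 0, "grip": 100}, {"xyz": [0, 0, 12], "roll": 0, "grip": 100}, {"xyz": [0, 0, 0], "roll": 0, "grip": 100}, {"xyz": [0, 0, 0], "roll": 0, "grip": 100}])

```text
time_s: 3.23
position: [0.4065, 0.2086, 0.0094]
tcp_rot: [[0.207, 0.978, -0.002], [0.978, -0.207, -0.0], [-0.001, -0.002, -1.0]]
force: [0.9, 0.6, 0.7]
opening: 1.002
grasp_force: 0.0
```

Call:
move_arm(increments=[{"xyz": [-2, 3.5, 0], "roll": 0, "grip": 100}, {"xyz": [0, 0, 0], "roll": 0, "grip": 100}, {"xyz": [0, 0, 0], "roll": 0, "grip": 100}])

```text
time_s: 3.48
position: [0.4118, 0.205, 0.0107]
tcp_rot: [[0.21, 0.978, 0.002], [0.978, -0.21, 0.001], [0.001, 0.002, -1.0]]
force: [-0.6, 0.5, -0.2]
opening: 1.002
grasp_force: 0.0
```

Call:
move_arm(increments=[{"xyz": [0, 0, 0], "roll": 0, "grip": 60}, {"xyz": [0, 0, 0], "roll": 0, "grip": 60}, {"xyz": [0, 0, 0], "roll": 0, "grip": 60}, {"xyz": [0, 0, 0], "roll": 0, "grip": 60}, {"xyz": [0, 0, 0], "roll": 0, "grip": 60}])

```text
time_s: 3.9
position: [0.4109, 0.2046, 0.0098]
tcp_rot: [[0.211, 0.978, 0.0], [0.978, -0.211, 0.0], [0.0, 0.0, -1.0]]
force: [-0.2, -0.6, -0.2]
opening: 0.71
grasp_force: 0.0
```

Call:
move_arm(increments=[{"xyz": [0, -1, 0], "roll": 0, "grip": 30}, {"xyz": [0, 0, 0], "roll": 0, "grip": 30}, {"xyz": [0, 0, 0], "roll": 0, "grip": 30}, {"xyz": [0, 0, 0], "roll": 0, "grip": 30}, {"xyz": [0, 0, 0], "roll": 0, "grip": 30}])

```text
time_s: 4.32
position: [0.4099, 0.2049, 0.0097]
tcp_rot: [[0.21, 0.978, -0.0], [0.978, -0.21, -0.0], [-0.0, -0.0, -1.0]]
force: [-0.3, 0.0, -0.0]
opening: 0.348
grasp_force: 0.0
```

Call:
move_arm(increments=[{"xyz": [0, 0, -3], "roll": 0, "grip": 30}, {"xyz": [0, 0, -10], "roll": 0, "grip": 30}, {"xyz": [0, 0, -20], "roll": 0, "grip": 30}, {"xyz": [0, 0, -30], "roll": 0, "grip": 30}, {"xyz": [0, 0, -40], "roll": 0, "grip": 30}])

```text
time_s: 4.73
position: [0.4078, 0.2043, 0.1123]
tcp_rot: [[0.211, 0.978, -0.006], [0.978, -0.211, -0.001], [-0.003, -0.005, -1.0]]
force: [1.0, -0.4, 0.1]
opening: 0.3
grasp_force: 0.0
```

Call:
move_arm(increments=[{"xyz": [0, 0, -40], "roll": 0, "grip": 30}, {"xyz": [0, 0, -20], "roll": 0, "grip": 30}, {"xyz": [0, 0, 0], "roll": 0, "grip": 30}, {"xyz": [0, 0, 0], "roll": 0, "grip": 30}])

```text
time_s: 5.07
position: [0.4105, 0.205, 0.174]
tcp_rot: [[0.21, 0.978, 0.003], [0.978, -0.21, 0.001], [0.001, 0.003, -1.0]]
force: [0.5, 1.5, -0.6]
opening: 0.299
grasp_force: 0.0
```

Run:
```python
from h import *
# viewing pose: short (.475,-.380) yaw -75; TCP 70mm before it along tool -x
t=np.radians(-75);X=np.array([-np.sin(t),np.cos(t)])
v=np.array([.475,-.380])-.075*X;print(v,bot.read_state()["position"])
plan(v[0],v[1],.175,-75,15)
```

```text
[ 0.40255556 -0.39941143] [0.41051238 0.20502066 0.17404552]
yaw0 -12.14 roll/row 0.0731
0 [-39.5, 8.0, -0.1]
1 [-38.8, 10.8, -0.1]
2 [-37.9, 13.6, -0.1]
3 [-36.8, 16.4, -0.1]
4 [-35.5, 19.0, -0.1]
5 [-34.0, 21.6, -0.1]
6 [-32.4, 24.0, -0.1]
7 [-30.5, 26.3, -0.1]
8 [-28.5, 28.5, -0.1]
9 [-26.4, 30.5, -0.1]
10 [-24.1, 32.3, -0.1]
11 [-21.7, 34.0, -0.1]
12 [-19.1, 35.5, -0.1]
13 [-16.5, 36.8, -0.1]
14 [-13.7, 37.9, -0.1]
```

The fingers closed past 60 mm with no force, so the grasp missed. I'll look before going on.

Run:
```python
from h import *
for n in["scene","side"]:
    p,d=bot.capture(n);K,T=cam(n);C=cloud(K,T,d)
    for l in["angle_long"]:
      for k in bot.trace(l,n)[:2]:
        P=C[k["mask"]&(d>0)];print(n,k["conf"],len(P),np.median(P,0).round(3),P.max(0).round(3))
    # project TCP and the spot
    st=bot.read_state()
    def pr(X): c=T[:3,:3].T@(np.array(X)-T[:3,3]);u=K@c/c[2];return u[:2]
    u=pr([.4095,.2058,.09]).astype(int);print(n,u,pr(st["position"]),pr([.4095,.2058,.02]))
    x0=max(0,u[0]-110);y0=max(0,u[1]-110);cr=p[y0:y0+220,x0:x0+220];cv2.imwrite(f"c_{n}.png",cv2.resize(cr,(400,400))[...,::-1])
cv2.imwrite("pics/c1.png",np.hstack([cv2.imread(f"c_{n}.png") for n in["scene","side"]]))
```

```text
scene 0.85 392 [0.406 0.189 0.017] [0.437 0.233 0.033]
scene [221 140] [216.9100797  110.86452039] [225.59802784 163.75715392]
side 0.96 889 [0.409 0.217 0.019] [0.444 0.241 0.034]
side [257 258] [252.99832275 216.47452745] [261.89212867 289.202062  ]
```

View pics/c1.png

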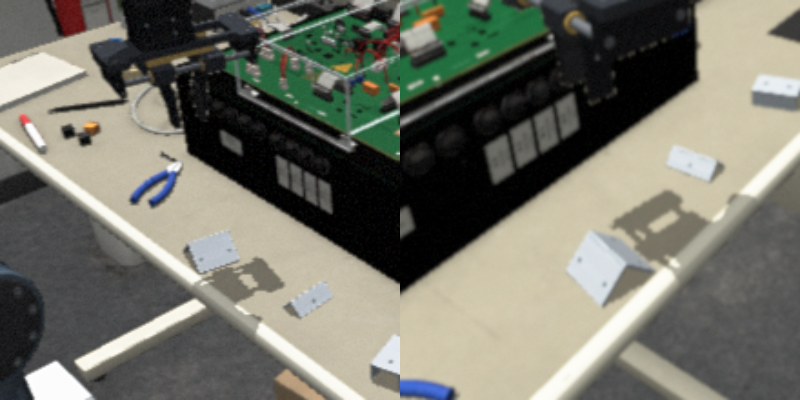

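Run:
```python
from h import *
st=bot.read_state();p0=np.array(st["position"]);R=np.array(st["tcp_rot"]);print(p0,st["joint_positions"],st["opening"])
for n in["scene","side"]:
    p,d=bot.capture(n);K,T=cam(n);C=cloud(K,T,d);Q=C[d>0]
    L=(Q-p0)@R
    m=(np.abs(L[:,0])<.06)&(np.abs(L[:,1])<.12)&(L[:,2]<.1)&(L[:,2]>-.2)
    L=L[m];print(n,len(L))
    for z in np.arange(-.12,.08,.01):
        s=L[(L[:,2]>=z)&(L[:,2]<z+.01)]
        if len(s): print(" z %.2f n%d x[%.3f %.3f] y %s"%(z,len(s),s[:,0].min(),s[:,0].max(),np.percentile(s[:,1],[0,25,50,75,100]).round(3)))
```

```text
[0.40846781 0.20450342 0.1712488 ] [ 1.25327608e+01  1.87833451e+01  1.06270859e+02 -1.24617500e-03
  5.51698423e+01  2.46855219e+01] 0.3008264175064386
scene 3167
 z -0.12 n344 x[-0.043 0.039] y [-0.088 -0.047 -0.014  0.034  0.087]
 z -0.11 n87 x[-0.040 0.038] y [-0.088 -0.085  0.017  0.078  0.086]
 z -0.10 n48 x[-0.016 0.009] y [-0.031 -0.022  0.017  0.022  0.029]
 z -0.09 n72 x[-0.015 0.011] y [-0.03  -0.022  0.014  0.018  0.027]
 z -0.08 n66 x[-0.015 0.009] y [-0.029 -0.023 -0.001  0.017  0.026]
 z -0.07 n59 x[-0.016 0.009] y [-0.026 -0.023  0.012  0.016  0.022]
 z -0.06 n48 x[-0.013 0.011] y [-0.024 -0.021 -0.015  0.015  0.022]
 z -0.05 n54 x[-0.015 0.008] y [-0.023 -0.02   0.012  0.015  0.021]
 z -0.04 n26 x[-0.013 0.009] y [-0.023 -0.021  0.012  0.015  0.021]
side 8042
 z -0.12 n818 x[-0.037 0.039] y [-0.089 -0.087 -0.08   0.017  0.085]
 z -0.11 n245 x[-0.037 0.038] y [-0.089 -0.088 -0.087 -0.085  0.085]
 z -0.10 n19 x[0.009 0.012] y [-0.032 -0.029 -0.027 -0.024 -0.019]
 z -0.09 n49 x[0.008 0.012] y [-0.03  -0.029 -0.026 -0.02   0.024]
 z -0.08 n115 x[-0.005 0.012] y [-0.029 -0.023  0.012  0.014  0.024]
 z -0.07 n156 x[-0.009 0.012] y [-0.026 -0.024  0.012  0.014  0.023]
 z -0.06 n176 x[-0.011 0.012] y [-0.025 -0.023 -0.019  0.013  0.021]
 z -0.05 n175 x[-0.010 0.012] y [-0.024 -0.023 -0.021  0.013  0.021]
 z -0.04 n81 x[-0.011 0.012] y [-0.024 -0.022 -0.014  0.013  0.022]
```

The image shows the fingers hanging above the angle, which hasn't moved. Depth from both cameras puts the real fingertips about 35 mm behind the reported TCP along the tool axis, with no sideways offset. The gripper body is shifted by the same amount. I'll reopen and go about 35 mm lower, watching the force.

Call:
move_arm(increments=[{"xyz": [1, 0, 0], "roll": 0, "grip": 100}, {"xyz": [0, 0, 0], "roll": 0, "grip": 100}, {"xyz": [0, 0, 0], "roll": 0, "grip": 100}, {"xyz": [0, 0, 0], "roll": 0, "grip": 100}, {"xyz": [0, 0, 0], "roll": 0, "grip": 100}])

```text
time_s: 5.78
position: [0.4101, 0.2058, 0.1727]
tcp_rot: [[0.21, 0.978, -0.0], [0.978, -0.21, -0.0], [-0.0, -0.0, -1.0]]
force: [0.5, -0.4, -0.2]
opening: 0.593
grasp_force: 0.0
```

Call:
move_arm(increments=[{"xyz": [0, 0, 20], "roll": 0, "grip": 100}, {"xyz": [0, 0, 20], "roll": 0, "grip": 100}, {"xyz": [0, 0, 20], "roll": 0, "grip": 100}, {"xyz": [0, 0, 15], "roll": 0, "grip": 100}, {"xyz": [0, 0, 0], "roll": 0, "grip": 100}])

```text
time_s: 6.2
position: [0.408, 0.2053, 0.0955]
tcp_rot: [[0.211, 0.978, -0.006], [0.978, -0.211, -0.001], [-0.002, -0.005, -1.0]]
force: [-1.4, 0.9, -1.5]
opening: 0.952
grasp_force: 0.0
```

Run:
```python
from h import *
st=bot.read_state();p0=np.array(st["position"]);R=np.array(st["tcp_rot"]);print(p0,st["opening"],st["time_s"])
for n in["scene","side"]:
    p,d=bot.capture(n);K,T=cam(n);C=cloud(K,T,d);Q=C[d>0];Q=Q[Q[:,2]>.06]
    L=(Q-p0)@R
    m=(np.abs(L[:,0])<.03)&(np.abs(L[:,1])<.07)&(L[:,2]>-.1);L=L[m]
    for s in(-1,1):
        S=L[s*L[:,1]>0]
        if len(S):print(n,len(S),"tip z",np.percentile(S[:,2],[95,98,100]).round(4),"x",np.percentile(S[:,0],[2,98]).round(3),"y",np.percentile(S[:,1],[2,98]).round(3))
```

```text
[0.40800941 0.20525728 0.09550058] 0.9524433937612299 6.2
scene 144 tip z [-0.038  -0.0343 -0.032 ] x [-0.016  0.01 ] y [-0.058 -0.043]
scene 177 tip z [-0.0373 -0.0366 -0.0331] x [-0.015  0.007] y [0.04  0.055]
side 329 tip z [-0.0389 -0.0375 -0.0362] x [-0.01   0.012] y [-0.056 -0.043]
side 389 tip z [-0.0395 -0.0373 -0.0359] x [-0.009  0.012] y [0.041 0.053]
```

Call:
move_arm(increments=[{"xyz": [0, 0, 30], "roll": 0, "grip": 100}, {"xyz": [0, 0, 30], "roll": 0, "grip": 100}, {"xyz": [0, 0, 20], "roll": 0, "grip": 100}, {"xyz": [0, 0, 10], "roll": 0, "grip": 100}, {"xyz": [0, 0, 0], "roll": 0, "grip": 100}])

```text
time_s: 6.72
position: [0.4099, 0.2058, 0.0069]
tcp_rot: [[0.211, 0.978, -0.002], [0.978, -0.211, -0.0], [-0.001, -0.002, -1.0]]
force: [0.1, 0.6, -0.0]
opening: 1.001
grasp_force: 0.0
```

Call:
move_arm(increments=[{"xyz": [0, 0, 10], "roll": 0, "grip": 100}, {"xyz": [0, 0, 10], "roll": 0, "grip": 100}, {"xyz": [0, 0, 9], "roll": 0, "grip": 100}, {"xyz": [0, 0, 0], "roll": 0, "grip": 100}, {"xyz": [0, 0, 0], "roll": 0, "grip": 100}])

```text
time_s: 7.13
position: [0.4107, 0.206, -0.0207]
tcp_rot: [[0.21, 0.978, 0.001], [0.978, -0.21, 0.0], [0.0, 0.001, -1.0]]
force: [0.3, 1.0, 0.8]
opening: 0.998
grasp_force: 0.0
```

Call:
move_arm(increments=[{"xyz": [0, 0, 0], "roll": 0, "grip": 30}, {"xyz": [0, 0, 0], "roll": 0, "grip": 30}, {"xyz": [0, 0, 0], "roll": 0, "grip": 30}, {"xyz": [0, 0, 0], "roll": 0, "grip": 30}, {"xyz": [0, 0, 0], "roll": 0, "grip": 30}])

```text
time_s: 7.55
position: [0.4103, 0.2059, -0.021]
tcp_rot: [[0.21, 0.978, 0.001], [0.978, -0.21, 0.0], [0.0, 0.001, -1.0]]
force: [1.1, -0.7, -0.4]
opening: 0.708
grasp_force: 0.3
```

Call:
move_arm(increments=[{"xyz": [0, 0, 0], "roll": 0, "grip": 30}, {"xyz": [0, 0, 0], "roll": 0, "grip": 30}, {"xyz": [0, 0, 0], "roll": 0, "grip": 30}])

```text
time_s: 7.8
position: [0.4103, 0.2059, -0.0211]
tcp_rot: [[0.21, 0.978, 0.001], [0.978, -0.21, 0.0], [0.0, 0.001, -1.0]]
force: [0.3, 0.7, 2.7]
opening: 0.684
grasp_force: 30.0
```

Gripped at 59.5 mm with 30 N. Lifting and taking it across.

Call:
move_arm(increments=[{"xyz": [0, 0, -3], "roll": 0, "grip": 30}, {"xyz": [0, 0, -8], "roll": 0, "grip": 30}, {"xyz": [0, 0, -20], "roll": 0, "grip": 30}, {"xyz": [0, 0, -30], "roll": 0, "grip": 30}, {"xyz": [0, 0, -30], "roll": 0, "grip": 30}])

```text
time_s: 8.22
position: [0.4087, 0.2055, 0.0704]
tcp_rot: [[0.21, 0.978, -0.003], [0.978, -0.21, -0.001], [-0.001, -0.003, -1.0]]
force: [0.5, 0.9, -1.5]
opening: 0.685
grasp_force: 30.0
```

Call:
move_arm(increments=[{"xyz": [0, 0, -30], "roll": 0, "grip": 30}, {"xyz": [0, 0, -25], "roll": 0, "grip": 30}, {"xyz": [0, 0, -15], "roll": 0, "grip": 30}, {"xyz": [0, 0, 0], "roll": 0, "grip": 30}, {"xyz": [0, 0, 0], "roll": 0, "grip": 30}])

```text
time_s: 8.63
position: [0.4101, 0.2059, 0.1405]
tcp_rot: [[0.21, 0.978, 0.002], [0.978, -0.21, 0.0], [0.001, 0.002, -1.0]]
force: [0.5, -0.9, -2.1]
opening: 0.682
grasp_force: 30.0
```

Run:
```python
from h import *
print(bot.read_state()["grasp_force"],bot.read_state()["position"])
plan(.4025,-.3995,.14,-75,18)
```

```text
30.00010147690773 [0.41013803 0.20588651 0.1404817 ]
yaw0 -12.14 roll/row 0.0609
0 [-33.0, 6.7, 0.0]
1 [-32.5, 8.7, 0.0]
2 [-31.9, 10.6, 0.0]
3 [-31.2, 12.5, 0.0]
4 [-30.4, 14.4, 0.0]
5 [-29.5, 16.2, 0.0]
6 [-28.4, 18.0, 0.0]
7 [-27.3, 19.7, 0.0]
8 [-26.0, 21.3, 0.0]
9 [-24.7, 22.9, 0.0]
10 [-23.2, 24.3, 0.0]
11 [-21.7, 25.7, 0.0]
12 [-20.1, 27.0, 0.0]
13 [-18.4, 28.2, 0.0]
14 [-16.7, 29.2, 0.0]
15 [-14.8, 30.2, 0.0]
16 [-13.0, 31.0, 0.0]
17 [-11.1, 31.8, 0.0]
```

Call:
move_arm(increments=[{"xyz": [-33, 6.5, 0], "roll": 0.061, "grip": 30}, {"xyz": [-32.5, 8.5, 0], "roll": 0.061, "grip": 30}, {"xyz": [-32, 10.5, 0], "roll": 0.061, "grip": 30}, {"xyz": [-31, 12.5, 0], "roll": 0.061, "grip": 30}, {"xyz": [-30.5, 14.5, 0], "roll": 0.061, "grip": 30}])

```text
time_s: 9.05
position: [0.4056, 0.0368, 0.1382]
tcp_rot: [[0.496, 0.868, -0.004], [0.868, -0.496, 0.001], [-0.001, -0.004, -1.0]]
force: [0.1, -0.2, -0.8]
opening: 0.682
grasp_force: 30.0
```

Call:
move_arm(increments=[{"xyz": [-29.5, 16, 0], "roll": 0.061, "grip": 30}, {"xyz": [-28.5, 18, 0], "roll": 0.061, "grip": 30}, {"xyz": [-27.5, 19.5, 0], "roll": 0.061, "grip": 30}, {"xyz": [-26, 21.5, 0], "roll": 0.061, "grip": 30}, {"xyz": [-24.5, 23, 0], "roll": 0.061, "grip": 30}])

```text
time_s: 9.47
position: [0.4032, -0.1313, 0.1381]
tcp_rot: [[0.735, 0.678, -0.004], [0.678, -0.735, 0.003], [-0.001, -0.004, -1.0]]
force: [0.3, 0.3, -0.7]
opening: 0.681
grasp_force: 30.0
```

Call:
move_arm(increments=[{"xyz": [-23, 24.5, 0], "roll": 0.061, "grip": 30}, {"xyz": [-21.5, 25.5, 0], "roll": 0.061, "grip": 30}, {"xyz": [-20, 27, 0], "roll": 0.061, "grip": 30}, {"xyz": [-18.5, 28, 0], "roll": 0.061, "grip": 30}, {"xyz": [-16.5, 29, 0], "roll": 0.061, "grip": 30}])

```text
time_s: 9.88
position: [0.4015, -0.2984, 0.1376]
tcp_rot: [[0.905, 0.426, -0.003], [0.426, -0.905, 0.004], [-0.001, -0.005, -1.0]]
force: [0.8, 0.3, -1.0]
opening: 0.684
grasp_force: 30.0
```

Call:
move_arm(increments=[{"xyz": [-15, 30, 0], "roll": 0.061, "grip": 30}, {"xyz": [-13, 31, 0], "roll": 0.061, "grip": 30}, {"xyz": [-11, 32, 0], "roll": 0.061, "grip": 30}, {"xyz": [0, 0, 0], "roll": 0, "grip": 30}, {"xyz": [0, 0, 0], "roll": 0, "grip": 30}])

```text
time_s: 10.3
position: [0.4005, -0.3999, 0.1374]
tcp_rot: [[0.967, 0.255, -0.002], [0.255, -0.967, 0.003], [-0.001, -0.003, -1.0]]
force: [-0.3, 0.9, -1.1]
opening: 0.681
grasp_force: 30.0
```

```bash
python3 w.py angle_short .04 .003 w2
python3 - <<'E'
from h import *
for k in bot.trace("angle_long","wrist"): print(k["conf"],k["mask"].sum(),np.argwhere(k["mask"]).min(0),np.argwhere(k["mask"]).max(0))
E
```

```text
tcp [ 0.40051067 -0.39988232  0.1373857 ] 10.3 [-0.3  0.9 -1.1]
0.58 [ 0.4756 -0.3787] yaw 105.4 dz -0.0003 res 0.0003 ext [-0.0192  0.0193 -0.0295  0.0295] 2006
centre by extents [ 0.4756 -0.3786]
0.51 [ 0.3988 -0.3994] yaw 104.6 dz 0.1549 res 0.0004 ext [-0.0292  0.0292 -0.0316  0.009 ] 7484
centre by extents [ 0.3988 -0.3994]
0.55 7524 [195 268] [270 373]
```

View pics/w2.png

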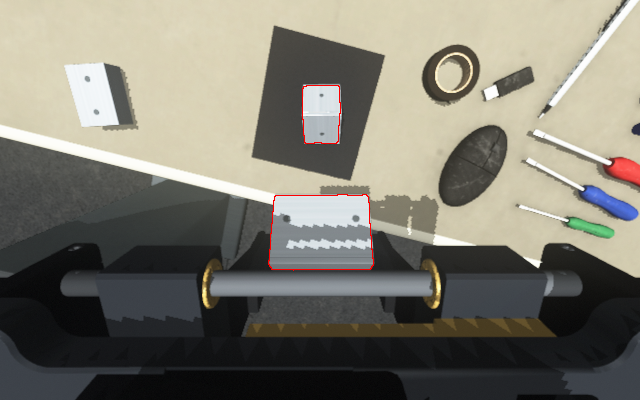

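The wrist view shows the short angle at pixels (303–341, 85–143) and the held long angle at (268–373, 195–270), both with good fits. Their relative offset is about 79.6 mm along tool x, −0.5 mm along y, and 0.8° of yaw.

Call:
move_arm(increments=[{"xyz": [20, -0.5, 0], "roll": -0.013, "grip": 30}, {"xyz": [25, 0, 0], "roll": 0, "grip": 30}, {"xyz": [20, 0, 0], "roll": 0, "grip": 30}, {"xyz": [14.5, 0, 15], "roll": 0, "grip": 30}, {"xyz": [0, 0, 25], "roll": 0, "grip": 30}])

```text
time_s: 10.87
position: [0.4829, -0.3766, 0.1019]
tcp_rot: [[0.962, 0.275, 0.006], [0.275, -0.962, -0.005], [0.005, 0.007, -1.0]]
force: [-0.7, 0.2, -1.7]
opening: 0.68
grasp_force: 30.0
```

Call:
move_arm(increments=[{"xyz": [0, 0, 25], "roll": 0, "grip": 30}, {"xyz": [0, 0, 20], "roll": 0, "grip": 30}, {"xyz": [0, 0, 10], "roll": 0, "grip": 30}, {"xyz": [0, 0, 0], "roll": 0, "grip": 30}, {"xyz": [0, 0, 0], "roll": 0, "grip": 30}])

```text
time_s: 11.28
position: [0.4781, -0.3763, 0.0446]
tcp_rot: [[0.962, 0.271, -0.001], [0.271, -0.962, 0.001], [-0.001, -0.001, -1.0]]
force: [0.6, -0.0, -0.2]
opening: 0.684
grasp_force: 30.0
```

Run:
```python
from h import *
st=bot.read_state();p0=np.array(st["position"]);R=np.array(st["tcp_rot"]);print(p0,np.degrees(np.arctan2(R[1,1],R[0,1])))
# where the held angle is by the in-hand fit (obj - tcp = (-.0017,.0005))
o=p0[:2]+[-.0017,.0005];d=np.array([.4756,-.3786])-o;print("wrist-based remaining, tool xy mm",(np.r_[d,0]@R)[:2]*1e3)
ims=[]
for n in["scene","side","wrist"]:
    st=bot.read_state();p,dd=bot.capture(n);K,T=cam(n,st);C=cloud(K,T,dd)
    for l,L,b in[("angle_long",.06,.059),("angle_short",.04,.003)]:
      for k in bot.trace(l,n)[:2]:
        P=C[k["mask"]&(dd>0)];med=np.median(P,0);P=P[(np.linalg.norm(P-med,axis=1)<.05)&(P[:,2]>b+.005)]
        if len(P)<60: print(n,l,"few",k["conf"],med.round(3),len(P));continue
        q,e,x,N=fit(P,L,b);print(n,l,k["conf"].__round__(2),q[:2].round(4),np.degrees(q[2]).round(1),q[3].round(4),"res",e.round(4),np.round(x,3),N)
    if n!="wrist":
        c=T[:3,:3].T@(np.array([.4756,-.3786,.05])-T[:3,3]);u=(K@c/c[2])[:2].astype(int)
        ims.append(cv2.resize(p[max(0,u[1]-60):u[1]+60,max(0,u[0]-60):u[0]+60],(400,400)))
cv2.imwrite("pics/c2.png",np.hstack(ims)[...,::-1])
```

```text
[ 0.47805106 -0.37631514  0.0446026 ] -74.25871625953971
wrist-based remaining, tool xy mm [-1.47841299  2.47665976]
scene angle_long 0.71 [ 0.4761 -0.377 ] 106.1 0.0041 res 0.0011 [-0.03   0.029 -0.003  0.033] 780
scene angle_short 0.88 [ 0.4748 -0.3806] 106.2 -0.0031 res 0.0013 [-0.02   0.02  -0.021  0.031] 432
side angle_short few 0.5 [ 0.488 -0.364  0.02 ] 45
wrist angle_long 0.74 [ 0.4768 -0.3772] 105.7 0.0075 res 0.0004 [-0.029  0.029 -0.032  0.009] 7403
wrist angle_short 0.7 [ 0.4942 -0.3737] -74.3 -0.0196 res 0.0004 [-0.019  0.019 -0.001  0.011] 721
```

View pics/c2.png

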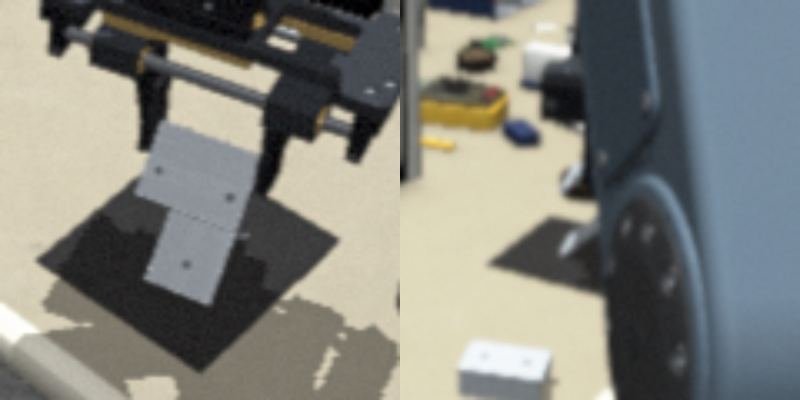

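The scene camera (left) shows the long angle above the short one, with ridges parallel. I'm applying a small correction and lowering.

Call:
move_arm(increments=[{"xyz": [-1.6, 1.5, 0], "roll": 0.004, "grip": 30}, {"xyz": [0, 0, 12], "roll": 0, "grip": 30}, {"xyz": [0, 0, 12], "roll": 0, "grip": 30}, {"xyz": [0, 0, 10], "roll": 0, "grip": 30}, {"xyz": [0, 0, 0], "roll": 0, "grip": 30}])

```text
time_s: 12.15
position: [0.4751, -0.3772, 0.0074]
tcp_rot: [[0.964, 0.266, -0.004], [0.266, -0.964, 0.005], [-0.003, -0.006, -1.0]]
force: [0.4, 0.1, -1.3]
opening: 0.684
grasp_force: 30.0
```

Call:
move_arm(increments=[{"xyz": [0, 0, 6], "roll": 0, "grip": 30}, {"xyz": [0, 0, 5], "roll": 0, "grip": 30}, {"xyz": [0, 0, 0], "roll": 0, "grip": 30}, {"xyz": [0, 0, 0], "roll": 0, "grip": 30}])

```text
time_s: 12.48
position: [0.4769, -0.379, -0.0006]
tcp_rot: [[0.964, 0.267, -0.0], [0.267, -0.964, 0.0], [-0.0, -0.001, -1.0]]
force: [0.4, 0.0, -2.1]
opening: 0.683
grasp_force: 30.0
```

```bash
cat > z.py <<'E'
from h import *
for n in["wrist","scene"]:
    st=bot.read_state();p,dd=bot.capture(n);K,T=cam(n,st);C=cloud(K,T,dd)
    if n=="wrist":print(st["position"],st["time_s"],st["force"].round(1) if hasattr(st["force"],"round") else st["force"])
    for l,L,b in[("angle_long",.06,.0087),("angle_short",.04,.003)]:
      for k in bot.trace(l,n)[:2]:
        P=C[k["mask"]&(dd>0)];med=np.median(P,0);P=P[(np.linalg.norm(P-med,axis=1)<.05)&(P[:,2]>b+.005)]
        if len(P)<60: continue
        q,e,x,N=fit(P,L,b);print(n,l,k["conf"].__round__(2),q[:2].round(4),np.degrees(q[2]).round(1),q[3].round(4),"res",e.round(4),np.round(x,3),N)
E
python3 z.py
```

```text
[ 0.47690881 -0.37902709 -0.00060053] 12.4833 [ 0.4  0.  -2.1]
wrist angle_long 0.98 [ 0.4752 -0.3787] 105.4 0.0112 res 0.0004 [-0.029  0.029 -0.032  0.009] 7411
wrist angle_short 0.75 [ 0.503  -0.3711] 105.6 -0.0278 res 0.0004 [-0.019  0.019 -0.003  0.001] 189
scene angle_short 0.63 [ 0.4518 -0.3868] 108.4 -0.0251 res 0.0009 [-0.02   0.017 -0.004  0.006] 71
```

Aligned to within 0.5 mm, with about 11 mm left to go.

Call:
move_arm(increments=[{"xyz": [0, 0, 4], "roll": 0, "grip": 30}, {"xyz": [0, 0, 3], "roll": 0, "grip": 30}, {"xyz": [0, 0, 1.5], "roll": 0, "grip": 30}, {"xyz": [0, 0, 0], "roll": 0, "grip": 30}, {"xyz": [0, 0, 0], "roll": 0, "grip": 30}])

```text
time_s: 13.2
position: [0.4769, -0.379, -0.0091]
tcp_rot: [[0.964, 0.266, -0.0], [0.266, -0.964, 0.0], [-0.0, -0.001, -1.0]]
force: [0.4, 0.1, -0.0]
opening: 0.683
grasp_force: 30.0
```

Call:
move_arm(increments=[{"xyz": [0, 0, 0.8], "roll": 0, "grip": 30}, {"xyz": [0, 0, 0.8], "roll": 0, "grip": 30}, {"xyz": [0, 0, 0], "roll": 0, "grip": 30}, {"xyz": [0, 0, 0], "roll": 0, "grip": 30}])

```text
time_s: 13.53
position: [0.477, -0.3791, -0.0103]
tcp_rot: [[0.964, 0.267, -0.0], [0.267, -0.964, 0.0], [-0.0, -0.0, -1.0]]
force: [1.0, -0.2, -0.8]
opening: 0.682
grasp_force: 30.0
```

Call:
move_arm(increments=[{"xyz": [0, 0, 0.5], "roll": 0, "grip": 30}, {"xyz": [0, 0, 0], "roll": 0, "grip": 30}, {"xyz": [0, 0, 0], "roll": 0, "grip": 30}])

```text
time_s: 13.78
position: [0.477, -0.3791, -0.0108]
tcp_rot: [[0.964, 0.267, -0.0], [0.267, -0.964, -0.0], [-0.0, 0.0, -1.0]]
force: [-0.6, 0.2, -1.2]
opening: 0.68
grasp_force: 30.0
```

```bash
python3 z.py
```

```text
[ 0.47699048 -0.37913869 -0.01083772] 13.7833 [-0.6  0.2 -1.2]
wrist angle_long 0.68 [ 0.4753 -0.3788] -74.6 0.001 res 0.0004 [-0.029  0.029 -0.009  0.032] 7329
scene angle_long 0.97 [ 0.4757 -0.3798] 105.3 -0.0005 res 0.0011 [-0.029  0.029 -0.025  0.032] 673
```

Call:
move_arm(increments=[{"xyz": [0, 0, 0.6], "roll": 0, "grip": 30}, {"xyz": [0, 0, 0], "roll": 0, "grip": 30}, {"xyz": [0, 0, 0], "roll": 0, "grip": 30}])

```text
time_s: 14.33
position: [0.4769, -0.3791, -0.0115]
tcp_rot: [[0.964, 0.267, -0.0], [0.267, -0.964, 0.0], [-0.0, -0.0, -1.0]]
force: [-0.9, -0.8, -1.0]
opening: 0.686
grasp_force: 30.0
```

Call:
move_arm(increments=[{"xyz": [0, 0, 0.4], "roll": 0, "grip": 30}, {"xyz": [0, 0, 0], "roll": 0, "grip": 30}, {"xyz": [0, 0, 0], "roll": 0, "grip": 30}])

```text
time_s: 14.58
position: [0.477, -0.3792, -0.0119]
tcp_rot: [[0.964, 0.267, -0.0], [0.267, -0.964, 0.0], [-0.0, -0.0, -1.0]]
force: [0.5, 0.4, -1.6]
opening: 0.681
grasp_force: 30.0
```

Call:
move_arm(increments=[{"xyz": [0, 0, 0.4], "roll": 0, "grip": 30}, {"xyz": [0, 0, 0], "roll": 0, "grip": 30}, {"xyz": [0, 0, 0], "roll": 0, "grip": 30}])

```text
time_s: 14.83
position: [0.4771, -0.3792, -0.0122]
tcp_rot: [[0.964, 0.266, 0.0], [0.266, -0.964, -0.0], [0.0, 0.0, -1.0]]
force: [0.4, 0.0, -1.1]
opening: 0.683
grasp_force: 30.0
```

Call:
move_arm(increments=[{"xyz": [0, 0, 0.3], "roll": 0, "grip": 30}, {"xyz": [0, 0, 0], "roll": 0, "grip": 30}, {"xyz": [0, 0, 0], "roll": 0, "grip": 30}])

```text
time_s: 15.08
position: [0.4772, -0.3792, -0.0123]
tcp_rot: [[0.964, 0.266, 0.0], [0.266, -0.964, -0.0], [0.0, 0.0, -1.0]]
force: [0.5, 0.5, 1.1]
opening: 0.685
grasp_force: 30.0
```

The force has changed sign and z has stalled, so it is in contact. Releasing.

Call:
move_arm(increments=[{"xyz": [0, 0, 0], "roll": 0, "grip": 72}, {"xyz": [0, 0, 0], "roll": 0, "grip": 76}, {"xyz": [0, 0, 0], "roll": 0, "grip": 82}, {"xyz": [0, 0, 0], "roll": 0, "grip": 90}, {"xyz": [0, 0, 0], "roll": 0, "grip": 95}])

```text
time_s: 15.5
position: [0.4769, -0.3791, -0.0126]
tcp_rot: [[0.964, 0.266, -0.0], [0.266, -0.964, 0.0], [-0.0, -0.0, -1.0]]
force: [0.3, -0.5, 0.4]
opening: 0.887
grasp_force: 0.0
```

Call:
move_arm(increments=[{"xyz": [0, 0, 0], "roll": 0, "grip": 95}, {"xyz": [0, 0, 0], "roll": 0, "grip": 95}, {"xyz": [0, 0, 0], "roll": 0, "grip": 95}, {"xyz": [0, 0, 0], "roll": 0, "grip": 95}])

```text
time_s: 15.83
position: [0.477, -0.3792, -0.0125]
tcp_rot: [[0.964, 0.267, 0.0], [0.267, -0.964, -0.0], [0.0, 0.0, -1.0]]
force: [-0.2, 0.1, -0.3]
opening: 0.947
grasp_force: 0.0
```

```bash
python3 z.py
```

```text
[ 0.47700955 -0.37917682 -0.0125479 ] 15.8333 [-0.2  0.1 -0.3]
wrist angle_long 0.73 [ 0.4756 -0.3787] 105.4 -0.0005 res 0.0004 [-0.029  0.029 -0.03   0.009] 7051
scene angle_long 0.75 [ 0.4757 -0.3808] -75.3 -0.0022 res 0.0011 [-0.029  0.029 -0.031  0.02 ] 653
```

Seated, with the fitted height within 0.5 mm of nominal. Backing off straight up.

Call:
move_arm(increments=[{"xyz": [0, 0, -4], "roll": 0, "grip": 95}, {"xyz": [0, 0, -8], "roll": 0, "grip": 95}, {"xyz": [0, 0, -15], "roll": 0, "grip": 95}, {"xyz": [0, 0, -25], "roll": 0, "grip": 95}, {"xyz": [0, 0, -35], "roll": 0, "grip": 95}])

```text
time_s: 16.55
position: [0.4755, -0.3775, 0.0736]
tcp_rot: [[0.964, 0.266, -0.004], [0.266, -0.964, 0.004], [-0.002, -0.005, -1.0]]
force: [1.0, -0.5, 0.2]
opening: 0.949
grasp_force: 0.0
```

Call:
move_arm(increments=[{"xyz": [-20, 0, -35], "roll": 0, "grip": 95}, {"xyz": [-30, 0, -25], "roll": 0, "grip": 95}, {"xyz": [-25, 0, 0], "roll": 0, "grip": 95}, {"xyz": [0, 0, 0], "roll": 0, "grip": 95}, {"xyz": [0, 0, 0], "roll": 0, "grip": 95}])

```text
time_s: 16.97
position: [0.404, -0.3996, 0.1358]
tcp_rot: [[0.964, 0.264, 0.001], [0.264, -0.964, -0.001], [0.001, 0.001, -1.0]]
force: [0.2, 0.2, 0.0]
opening: 0.951
grasp_force: 0.0
```

```bash
python3 z.py
python3 - <<'E'
from h import *
p,_=bot.capture("wrist");q,_=bot.capture("scene")
cv2.imwrite("pics/f.png",np.hstack([cv2.resize(p[20:220,220:420],(400,400)),cv2.resize(q[230:330,370:470],(400,400))])[...,::-1])
E
```

```text
[ 0.40398018 -0.39960554  0.13575377] 16.9667 [0.2 0.2 0. ]
wrist angle_long 0.69 [ 0.4755 -0.3784] 105.3 -0.0004 res 0.0003 [-0.029  0.029 -0.031  0.031] 3254
scene angle_long 0.17 [ 0.4339 -0.1488] 199.8 -0.0097 res 0.0033 [-0.03   0.03  -0.022  0.02 ] 376
```

View pics/f.png

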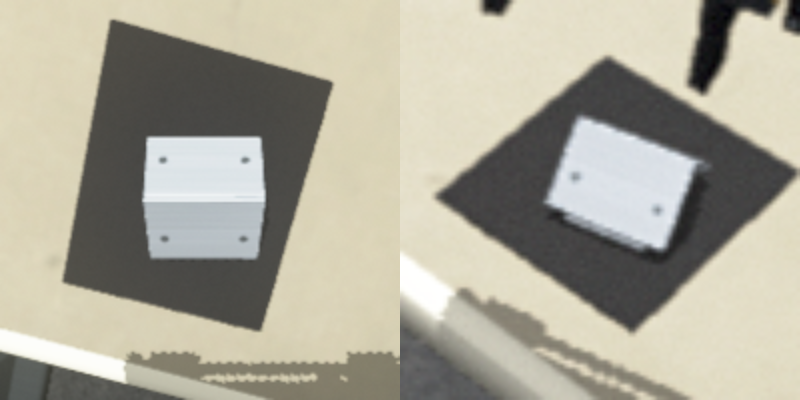

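The long angle sits flat over the short one and is centred to within about 0.5 mm. The short angle's lower edge shows evenly below it, and the gripper is clear.

```bash
python3 -c "from rig import bot;print(bot.hand_in())"
```

```text
the job is handed in; nothing more can be done
None
```

The long angle is nested over the short one on the mat, centred to within about 0.5 mm by the wrist camera, and the job was handed in at about 17 s; the first grasp closed on air above the angle because the fingertips sit about 35 mm short of the reported TCP, so I went lower and gripped it on the second try.

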